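Close the violin maker's press on a loaded blank

TASK

A blank already lies in the pocket of the little wooden press. Take the pressing block that stands on its edge on the bench, set it squarely into the pocket flat on the blank, felt face down and grip bar up, then swing the clamp arm down onto its bar and press the arm firmly home, so that the press is left closed. Leave the other things on the bench as they are.

Things in the scene. Friction and masses are not known exactly. Their poses are not given: they have to be found in the camera images.
- press: Fixed wooden press, base 250 x 140 x 12 mm. Origin on the bench under the centre of its pocket, z up. Pocket inside 65 mm along press x, 95 mm along y, floor at z = 12 mm; walls 12 mm thick, top at z = 48 mm. The clamp tower (34 mm in x, 40 mm in y, top at z = 108 mm) stands at x = +85 mm. As set up, press +x points to the robot's right (roughly -y).
- clamp (a joint): Clamp arm angle, rad. 0: arm level along press -x from the hinge, its pad just touching the bar of a properly seated block. Grows as the arm is raised: 1.57 upright, 2.1 the stop, leaning away from the pocket. The arm is stiff and stays where it is left (about 1.5 N at its end moves it).
- clamp_hinge (a point): Hinge axis of the clamp arm, at x = +85, y = 0, z = 93 mm in the press's frame; the axis runs along the press's y.
- clamp_end (a point): Free end of the clamp arm, 140 mm from the hinge, mid-thickness. The outer 60 mm are a red grip 24 mm wide, 16 mm thick; the inner steel part is 20 mm wide, 14 mm thick. The rubber pad (20 mm diameter) is under the arm 85 mm from the hinge, its face 17 mm below the arm's mid-line.
- caul: Pressing block (caul), maple, 0.1 to 0.25 kg. Frame as it stands at the start: z up, origin in the middle of its underside. 30 mm thick along x, 60 mm along y, 90 mm tall (z 0 to 90). Green felt face at x = -15 mm (felt 4 mm, inset 2 mm all round), back at x = +15 mm. In the pocket its x points up, its y lies along press x (either way round), with 2.5 mm to spare all round.
- caul_bar (a point): Centre of the outer face of the block's dark grip bar, at x = +41, y = 0, z = 45 mm in caul. The bar stands 26 mm out of the block's back, 40 mm long along the block's y, 16 mm wide along its z.
- blank: Dark wooden blank lying loose in the pocket, 56 x 84 x 8 mm, origin in the centre of its underside.
- varnish: Amber glass bottle, 48 mm diameter, 110 mm tall, origin under its centre. Bystander.
- pigment: Clear glass jar, 56 mm diameter, 60 mm tall, origin under its centre. Bystander.
- plane: Small brass plane with a dark wedge, 110 x 42 x 44 mm, origin under its centre, long axis x. Bystander.
- hammer: Hammer, 240 mm long, lying along its x. Bystander.
- scribe: Slim hand tool like a screwdriver, 180 mm long, lying along its x. Bystander.
- cup: Blue ceramic mug, 72 mm diameter, 80 mm tall, origin under its centre. Bystander.

How it is judged:
On the way, in this order (a step that is already met when the one before it is completed fails the run):
1. the pressing block lies felt down on the blank in the pocket, the clamp still raised (angle between caul's own x axis and vertical below 0.08 rad and horizontal distance between caul_bar and press below 0.007 m and z of caul_bar in the frame of press below 0.08 m and value of joint clamp above 0.3 rad), for 0.2 s.
2. the clamp arm is down and pressed onto the block with more than 4 N (value of joint clamp below 0.05 rad and contact force between caul and press above 4 N), for 0.1 s.
At the end, for the whole second after the job is handed in: The pressing block lies in the pocket flat on the blank (within 0.08 rad of level, bar up, centred within 7 mm, top of its bar 72 to 80 mm above the bench), the blank is still flat in the pocket, the clamp arm is down on the bar (within 0.05 rad of level), all at rest (angle between caul's own x axis and vertical below 0.08 rad and horizontal distance between caul_bar and press below 0.007 m and z of caul_bar in the frame of press between 0.072 and 0.08 m and horizontal distance between blank and press below 0.01 m and z of blank in the frame of press below 0.015 m and value of joint clamp between -0.05 and 0.05 rad and linear speed of caul below 0.02 m/s); the robot touches nothing.
It fails at once if a bystander was shifted by more than 30 mm (distance of any of varnish, pigment, plane, hammer, scribe, cup from where it was at the start of the episode above 0.03 m).
It fails at once if a glass container was tipped over (angle between any of varnish, pigment's own z axis and vertical above 0.5 rad).
It also fails if it takes over 69 s, if anything falls off the work surface, if the arm or the gripper's body presses on something with over 40 N, if the wrist force passes 120 N, or if a joint passes its speed limit or range.

ROBOT

A 6-joint arm with a two-finger parallel gripper is mounted at the origin on the work surface. World frame = base frame: x ahead of the robot, y to its left, z up, the work surface at z = 0. Lengths are in m, angles in rad, forces in N, time in s.
With the tool pointing down it reaches from about 0.25 to 0.725 m from the base axis. Payload 4 kg.
Tool frame: the origin (TCP) lies at the very end of the fingers, on their centre line; the grasp point (between the pads) lies bot.grasp_offset behind it (bot.grasp_offset is the distance from the TCP to the grasp point, in m); z points along the fingers, y is the direction in which the jaws open and shut (so a half turn about z gives the same grasp; the last joint's range is limited). The gripper opens to 85 mm and grips with 20 to 120 N. Pads are 22 mm wide; open, the fingers measure 114 mm over their backs; the gripper's body (76 mm by 85 mm) begins 54 mm behind the grasp point. The pads swing forward as they close: fully open they stand 13 mm farther back than shut.
Start: joints at [1.213, 0.241, 0.005, 1.335, 0, 1.571], TCP at [0.175, 0.468, 0.231] pointing down, gripper open.
Joint ranges: [-2.72, 2.72], [-1.05, 1.87], [-1.09, 1.28], [-1.99, 2.15], [-1.42, 1.44], [-3.14, 3.14]. Speed limits (rad/s): [2.79, 2.79, 3.14, 3.14, 3.14, 3.14].

INTERFACE

Orientations are given as a unit quaternion [x, y, z, w].
In Python, from workcell import bot gives the robot as it stands. The module is installed in compiled form; this text tells all that it offers.
- The arm moves only by the shell command python3 -m jog 'ROWS' [OPENING]. ROWS is JSON, a list that holds one entry, the list of rows, each a list of 6 numbers: the shift along the tool's x, y, z in m, then the turn, a rotation vector about the tool's x, y, z in degrees. In form: [[[dx, dy, dz, wx, wy, wz], ...]]. A call has 1 to 12 rows; each row shifts and turns the pose as measured when the row begins, along the tool's axes as they then stand; what a row does not reach is not made up. A row lasts 1/8 s, in which the tool goes at most 62.5 mm and 10.7 degrees, less where a joint would pass 70% of its speed; a pose out of reach is approached as far as the arm can. A call is refused whole if a number of a shift passes 0.0625 or a number of a turn 10.7, either way. A call with a gripper value outside its range is refused whole. OPENING is the finger opening in m, from 0 to 0.0854, set as the call begins (- or left out, the last holds). The fingers move at their own pace and stop on an object; the grip force is fixed at half the most. Time passes only in rows, so rows that do not move let the fingers close. It gives the time, the measured TCP pose, the force and the opening at its end, in the units of the state.
- bot.get_obs(): the state, without advancing time (a new reading comes with each control period).
- bot.camera(name): name is "scene" or "top" or "wrist"; returns a dict with "pixels" (384x512x3 uint8, red, green, blue), "fx", "fy", "cx", "cy" (pixels), "rvec" (rotation vector, rad) and "tvec" (3), from world to camera coordinates, as OpenCV has them. Camera axes: x right, y down, z forward; pixel columns grow to the right and rows downward; lengths in m; the calibration is good to about 2 mm. A picture is of the moment at which its call begins. There is no depth.
- bot.job_done(): hands the job in, once; it reports no verdict.
The state is a dict: "clock": time; "joint_pos": joint angles; "joint_vel": joint speeds; "tau": joint torques, N m; "eef_pos": TCP position; "tool_rot": TCP orientation; "ft_force": force on the tool from outside, world axes, zero at the start; "ft_torque": the same for the moment, N m; "grip_width": finger opening in m.
Only numpy, scipy, OpenCV 4.12 (cv2) and the standard library are available. Lean on these libraries where they do the work, as an engineer would, in place of code of your own. Each camera call takes 0.05 s, during which the arm holds its last target. There are 200 camera calls.

## Working session

There is one attempt and no reset: what is moved stays moved. The work goes in short steps, Python scripts to look and compute and a shell command to move; the robot and the scene stay as the last step left them, time stands still between calls to the robot, and variables do not carry over. Pictures are saved under pics/ and viewed, on a budget of 10 in all, crops included, one or two more only if the job needs it, and the job is handed in when it is done.

```bash
mkdir -p pics; cat > h.py <<'E'
import numpy as np, cv2
from scipy.spatial.transform import Rotation as R
from workcell import bot
def cam(n,save=None):
    c=bot.camera(n); c['R']=cv2.Rodrigues(np.array(c['rvec'],float))[0]; c['t']=np.array(c['tvec'],float).reshape(3)
    if save: cv2.imwrite('pics/'+save,c['pixels'][:,:,::-1])
    return c
def ray(c,u,v):
    d=c['R'].T@np.array([(u-c['cx'])/c['fx'],(v-c['cy'])/c['fy'],1.]); return -c['R'].T@c['t'],d
def plane(c,u,v,z):
    o,d=ray(c,u,v); return o+d*(z-o[2])/d[2]
def proj(c,p):
    q=c['R']@np.asarray(p,float)+c['t']; return np.array([c['fx']*q[0]/q[2]+c['cx'],c['fy']*q[1]/q[2]+c['cy']])
E
python3 - <<'E'
from h import *
a=cam('scene');b=cam('top')
im=np.hstack([a['pixels'],b['pixels']])
cv2.imwrite('pics/s0.png',a['pixels'][:,:,::-1]);cv2.imwrite('pics/t0.png',cv2.resize(b['pixels'],(800,600))[:,:,::-1])
for c in(a,b): print(c['fx'],-c['R'].T@c['t'],c['R'][2])
o=bot.get_obs();print(o['clock'],o['eef_pos'],o['tool_rot'],o['ft_force'],o['grip_width'],bot.grasp_offset)
E
```

```text
425.97372536473546 [ 1.42200392 -0.31753241  1.04981598] [-0.64303234  0.23997447 -0.72727   ]
463.86971161692327 [0.29470395 0.0087078  1.388313  ] [ 0.20262239  0.01693311 -0.97911053]
0.1 [0.17490334 0.4678173  0.23049069] [ 1.77933950e-01  9.84041974e-01 -9.35632243e-04 -1.64022444e-04] [ 0.21494719 -1.11143838  0.43226355] 0.08548230227420263 0.0187
```

View pics/s0.png

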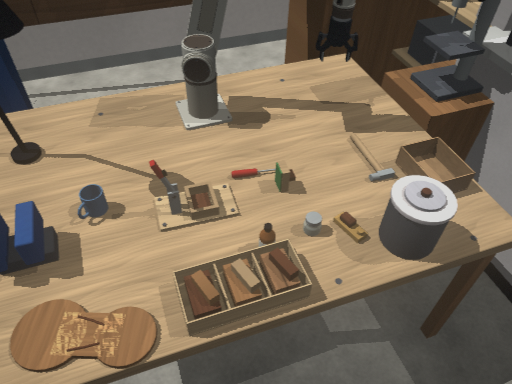

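View pics/t0.png

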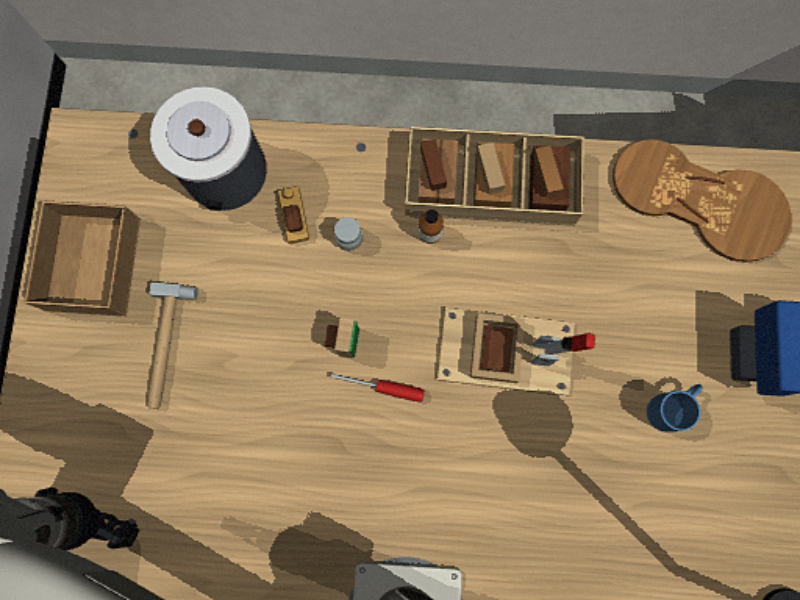

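The scene image shows the block (felt green, about (281,176)), the press (about (197,205)) and the clamp arm raised. In the top image (800x600), the block is at about (343,337) with its felt facing right (-y) and its bar facing left (+y). The press pocket is at about (496,347), and the scribe is at about (378,387).

```bash
cat >> h.py <<'E'
def T(): 
    o=bot.get_obs(); return np.array(o['eef_pos']),R.from_quat(o['tool_rot'])
def go(p,Rt):
    """delta to the target: shift in tool axes (m), rotvec in tool axes (deg)"""
    p0,R0=T(); print('dp_tool',np.round(R0.inv().apply(np.asarray(p)-p0),4),'rot',np.round((R0.inv()*Rt).as_rotvec()*57.2958,1))
def plan(p,Rt,n):
    p0,R0=T(); w=(R0.inv()*Rt).as_rotvec(); 
    for i in range(n):
        Ri=R0*R.from_rotvec(w*i/n); print(np.round(Ri.inv().apply((np.asarray(p)-p0)/n),4).tolist(),np.round(w/n*57.2958,2).tolist())
def dirs(z,y):
    z=np.array(z,float);z/=np.linalg.norm(z);y=np.array(y,float);y-=z*(y@z);y/=np.linalg.norm(y)
    return R.from_matrix(np.c_[np.cross(y,z),y,z])
E
python3 - <<'E'
from h import *
c=cam('top'); s=cam('scene'); k=1/1.5625
print('base z12',[plane(c,u*k,v*k,.012)[:2].round(4).tolist() for u,v in[(443,308),(578,320),(573,395),(436,381)]])
print('wall z48',[plane(c,u*k,v*k,.048)[:2].round(4).tolist() for u,v in[(475,313),(521,320),(517,381),(471,375)]])
def mask(c,lo,hi):
    h=cv2.cvtColor(c['pixels'],cv2.COLOR_RGB2HSV); return cv2.inRange(h,np.array(lo),np.array(hi))
for n,c_ in(('top',c),('scene',s)):
    m=mask(c_,(50,80,40),(80,255,255)); k_,l,st,ce=cv2.connectedComponentsWithStats(m)
    for i in range(1,k_):
        if st[i,4]>20:
            cn=cv2.findContours((l==i).astype(np.uint8),0,2)[0][0]; b=cv2.boxPoints(cv2.minAreaRect(cn)); print(n,st[i],ce[i].round(1),b.round(1).tolist())
# wood top of caul
print('caul top z90', [plane(c,u*k,v*k,.09)[:2].round(4).tolist() for u,v in[(339,319),(354,321),(352,356),(337,354)]])
P0,R0=T(); print(R0.as_matrix().round(3))
big=cv2.resize(c['pixels'][170:270,190:390],None,fx=4,fy=4,interpolation=cv2.INTER_CUBIC)
cv2.imwrite('pics/t1.png',big[:,:,::-1])
E
```

```text
base z12 [[0.5728, -0.0372], [0.5661, -0.2982], [0.4214, -0.2913], [0.431, -0.0318]]
wall z48 [[0.5598, -0.0967], [0.552, -0.1835], [0.4371, -0.1799], [0.4427, -0.0947]]
top [224 205   6  24  81] [226.3 216.9] [[222.39999389648438, 227.39999389648438], [226.1999969482422, 204.89999389648438], [230.1999969482422, 205.5], [226.5, 228.10000610351562]]
scene [276 163   6  24  67] [277.8 173.7] [[276.0, 186.0], [276.0, 163.0], [281.0, 163.0], [281.0, 186.0]]
caul top z90 [[0.5244, 0.1532], [0.5225, 0.1257], [0.4584, 0.1241], [0.4602, 0.1514]]
[[-0.937  0.35  -0.001]
 [ 0.35   0.937 -0.001]
 [ 0.    -0.001 -1.   ]]
```

View pics/t1.png

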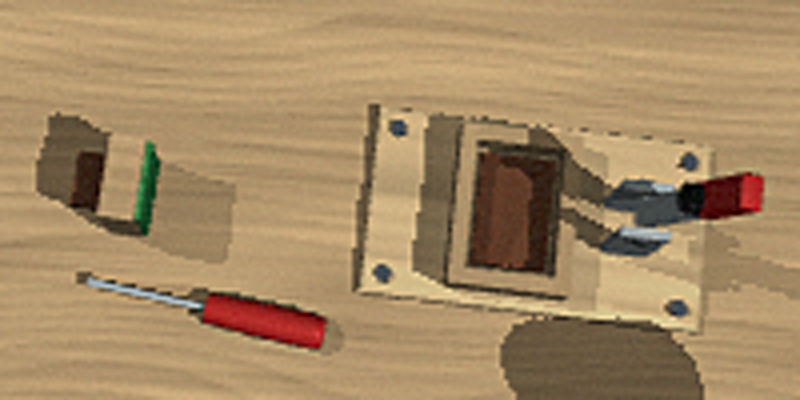

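```bash
python3 - <<'E'
from h import *
c=cam('top')
f=lambda L,z:np.array([plane(c,190+x/4-.4,170+y/4-.4,z)[:2] for x,y in L])
def show(n,P):
    print(n,P.round(4).tolist(),'c',P.mean(0).round(4),'edges',[round(float(np.linalg.norm(P[i]-P[(i+1)%4])),4) for i in range(4)], 'ang', [round(float(np.degrees(np.arctan2(*(P[(i+1)%4]-P[i])[::-1]))),1) for i in range(4)])
show('base',f([(368,104),(714,147),(700,330),(355,291)],.012))
show('wall',f([(465,122),(578,143),(560,298),(447,285)],.048))
show('cav',f([(480,146),(566,153),(553,275),(466,266)],.048))
show('caul',f([(110,133),(150,140),(137,234),(97,213)],.09))
P=np.array([plane(c,u,v,.088)[:2] for u,v in[(226.2,204.9),(222.4,227.4)]]);print('felt',P,np.degrees(np.arctan2(*(P[0]-P[1])[::-1])))
P=f([(79,152),(74,205),(98,209),(103,154)],.053);print('bar top z53',P)
E
```

```text
base [[0.5771, -0.0312], [0.561, -0.2928], [0.4231, -0.2851], [0.4353, -0.0295]] c [ 0.4991 -0.1596] edges [0.2622, 0.1381, 0.2558, 0.1419] ang [-93.5, 176.8, 87.3, -0.7]
wall [[0.5608, -0.1021], [0.5505, -0.1854], [0.4362, -0.1763], [0.4402, -0.0945]] c [ 0.4969 -0.1396] edges [0.084, 0.1147, 0.0818, 0.1208] ang [-97.1, 175.4, 87.1, -3.6]
cav [[0.5436, -0.1138], [0.5425, -0.1769], [0.4524, -0.1706], [0.4549, -0.1076]] c [ 0.4984 -0.1423] edges [0.0631, 0.0903, 0.0631, 0.089] ang [-91.0, 176.0, 87.8, -4.0]
caul [[0.5282, 0.1532], [0.525, 0.1243], [0.4574, 0.1281], [0.4704, 0.1575]] c [0.4952 0.1408] edges [0.029, 0.0677, 0.0321, 0.058] ang [-96.3, 176.8, 66.1, -4.3]
felt [[0.52432624 0.12700484]
 [0.4593355  0.13251927]] -4.849900786742598
bar top z53 [[0.51932767 0.17870502]
 [0.48015778 0.17890094]
 [0.47836751 0.16124536]
 [0.51898462 0.16107189]]
```

```bash
python3 - <<'E'
from h import *
e=np.radians(-4); xc=np.array([-np.sin(e),np.cos(e),0]); yc=np.array([np.cos(e),np.sin(e),0])
Rt=dirs(-xc-[0,0,1],yc); p=np.array([.494,.141,0])+.025*xc+[0,0,.038]
pre=p-.10*Rt.apply([0,0,1]); print(pre)
plan(pre+[0,0,.03],Rt,11)
E
```

```text
[0.50067644 0.23647753 0.10871068]
[-0.0351, -0.0093, 0.0084] [2.61, -3.5, 6.32]
[-0.0353, -0.005, 0.0109] [2.61, -3.5, 6.32]
[-0.0349, -0.0006, 0.0131] [2.61, -3.5, 6.32]
[-0.0338, 0.0038, 0.0152] [2.61, -3.5, 6.32]
[-0.0322, 0.0082, 0.0169] [2.61, -3.5, 6.32]
[-0.03, 0.0125, 0.0183] [2.61, -3.5, 6.32]
[-0.0272, 0.0165, 0.0194] [2.61, -3.5, 6.32]
[-0.024, 0.0202, 0.0202] [2.61, -3.5, 6.32]
[-0.0203, 0.0236, 0.0205] [2.61, -3.5, 6.32]
[-0.0163, 0.0265, 0.0205] [2.61, -3.5, 6.32]
[-0.012, 0.029, 0.0201] [2.61, -3.5, 6.32]
```

```bash
python3 -m jog '[[[-0.035,-0.009,0.008,2.6,-3.5,6.3],[-0.035,-0.005,0.011,2.6,-3.5,6.3],[-0.035,-0.001,0.013,2.6,-3.5,6.3],[-0.034,0.004,0.015,2.6,-3.5,6.3],[-0.032,0.008,0.017,2.6,-3.5,6.3],[-0.03,0.012,0.018,2.6,-3.5,6.3],[-0.027,0.016,0.019,2.6,-3.5,6.3],[-0.024,0.02,0.02,2.6,-3.5,6.3],[-0.02,0.024,0.02,2.6,-3.5,6.3],[-0.016,0.026,0.02,2.6,-3.5,6.3],[-0.012,0.029,0.02,2.6,-3.5,6.3]]]' 0.065
python3 - <<'E'
from h import *
e=np.radians(-4); xc=np.array([-np.sin(e),np.cos(e),0]); yc=np.array([np.cos(e),np.sin(e),0])
Rt=dirs(-xc-[0,0,1],yc); p=np.array([.494,.141,0])+.025*xc+[0,0,.038]
pre=p-.10*Rt.apply([0,0,1]); go(pre,Rt); print(bot.get_obs()['joint_pos'])
E
```

```text
clock: 1.62
eef_pos: [0.5042, 0.2289, 0.1428]
tool_rot: [0.685, 0.616, -0.282, 0.268]
ft_force: [-0.2, -0.2, 0.3]
grip_width: 0.0653
dp_tool [ 0.0293 -0.0049  0.0186] rot [-0.4  0.8 -1.9]
[ 0.70738621  0.86314585  0.51752906  1.85451537 -0.53087324  2.5605627 ]
```

```bash
python3 -m jog '[[[0.015,-0.002,0.01,-0.2,0.4,-1],[0.014,-0.002,0.008,-0.2,0.4,-1],[0,0,0,0,0,0]]]' 0.065
python3 - <<'E'
from h import *
e=np.radians(-4); xc=np.array([-np.sin(e),np.cos(e),0]); yc=np.array([np.cos(e),np.sin(e),0])
Rt=dirs(-xc-[0,0,1],yc); p=np.array([.494,.141,0])+.025*xc+[0,0,.038]
go(p,Rt); c=cam('wrist')
o=np.array([.494,.141,0]); 
cv2.imwrite('pics/w1.png',c['pixels'][:,:,::-1])
for q in[(41,-20,37),(41,20,37),(41,-20,53),(41,20,53),(15,-30,90),(15,30,90),(-15,-30,90),(-15,30,90)]:
    print(q,proj(c,o+xc*q[0]/1e3+yc*q[1]/1e3+np.array([0,0,q[2]/1e3])).round(1))
E
```

```text
clock: 2.0
eef_pos: [0.5027, 0.2342, 0.1038]
tool_rot: [0.675, 0.629, -0.283, 0.26]
ft_force: [0.7, 0.9, -0.5]
grip_width: 0.0649
dp_tool [-0.0015 -0.0016  0.095 ] rot [-0.4  0.2  0.1]
(41, -20, 37) [226.6 190.8]
(41, 20, 37) [273.3 191. ]
(41, -20, 53) [225.8 208. ]
(41, 20, 53) [273.8 208.2]
(15, -30, 90) [214.8 259.5]
(15, 30, 90) [284.6 259.8]
(-15, -30, 90) [218.6 266.6]
(-15, 30, 90) [281.3 266.9]
```

View pics/w1.png

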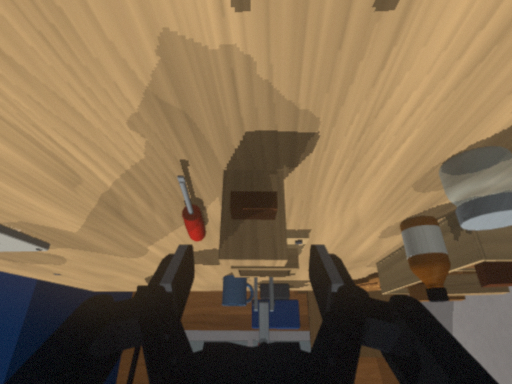

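The wrist view shows the bar's outer face at columns 230–277 and rows 191–206, and the block's top edge at row ~259. That matches my estimate to within 3 mm along +x, so I'm approaching now.

```bash
python3 -m jog '[[[-0.001,0.001,0.02,0,0,0],[0,0,0.02,0,0,0],[0,0,0.02,0,0,0],[0,0,0.015,0,0,0],[0,0,0.01,0,0,0],[0,0,0,0,0,0]]]' 0.065
python3 - <<'E'
from h import *
e=np.radians(-4); xc=np.array([-np.sin(e),np.cos(e),0]); yc=np.array([np.cos(e),np.sin(e),0])
Rt=dirs(-xc-[0,0,1],yc); p=np.array([.497,.141,0])+.025*xc+[0,0,.038]
go(p,Rt); c=cam('wrist','w2.png')
E
```

```text
clock: 2.8
eef_pos: [0.5006, 0.1766, 0.0515]
tool_rot: [0.676, 0.631, -0.276, 0.262]
ft_force: [0.1, -0.2, 1.2]
grip_width: 0.065
dp_tool [ 0.0019 -0.0012  0.0171] rot [ 0.4 -0.3 -0.1]
```

View pics/w2.png

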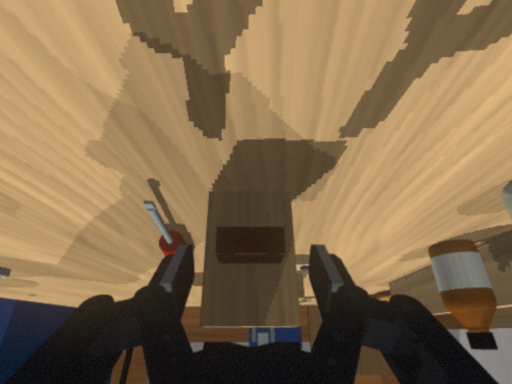

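```bash
python3 -m jog '[[[0.001,0,0.01,0,0,0],[0.001,0,0.007,0,0,0],[0,0,0.002,0,0,0]]]' 0.065
python3 -m jog '[[[0,0,0,0,0,0],[0,0,0,0,0,0],[0,0,0,0,0,0],[0,0,0,0,0,0]]]' 0.03
python3 - <<'E'
from h import *
e=np.radians(-4); xc=np.array([-np.sin(e),np.cos(e),0]); yc=np.array([np.cos(e),np.sin(e),0])
Rt=dirs(-xc-[0,0,1],yc); p=np.array([.497,.141,0])+.025*xc+[0,0,.038]
go(p,Rt)
E
```

```text
clock: 3.22
eef_pos: [0.5009, 0.1658, 0.0368]
tool_rot: [0.676, 0.632, -0.274, 0.262]
ft_force: [-0.3, 0.7, 0.7]
grip_width: 0.065
clock: 3.72
eef_pos: [0.5008, 0.1658, 0.0368]
tool_rot: [0.676, 0.632, -0.274, 0.262]
ft_force: [-0.6, -0.2, 0.8]
grip_width: 0.0386
dp_tool [-0.0009 -0.0021 -0.0009] rot [ 0.6 -0.4 -0.1]
```

```bash
python3 -m jog '[[[-0.014,0,-0.014,0,0,0],[-0.02,0,-0.02,0,0,0],[-0.025,0,-0.025,0,0,0],[-0.025,0,-0.025,0,0,0],[-0.025,0,-0.025,0,0,0],[-0.025,0,-0.025,0,0,0],[0,0,0,0,0,0]]]'
cat >> h.py <<'E'
ep=np.radians(-3.5); pk=np.array([.498,-.142,0]); py=np.array([np.cos(ep),np.sin(ep),0]); px=np.array([np.sin(ep),-np.cos(ep),0])
def Rf(): return dirs(py-[0,0,1],px)
E
python3 - <<'E'
from h import *
p0,R0=T(); w=(R0.inv()*Rf()).as_rotvec(); print(np.degrees(w), bot.get_obs()['joint_pos'])
for s in(.25,.5,.75): print((R0*R.from_rotvec(w*s)).as_matrix()[:,2].round(2),(R0*R.from_rotvec(w*s)).as_matrix()[:,1].round(2))
plan(pk+py*.008+[0,0,.17],Rf(),14)
E
```

```text
clock: 4.6
eef_pos: [0.499, 0.165, 0.2377]
tool_rot: [0.678, 0.631, -0.271, 0.262]
ft_force: [-0.3, 0.4, -2.1]
grip_width: 0.0388
[-2.00795146e-02  6.83922514e+01  9.74455196e+01] [ 0.63579921  0.66928668  0.42598497  1.88307104 -0.56911701  2.44361407]
[ 0.04 -0.47 -0.88] [ 0.88 -0.39  0.25]
[ 0.23 -0.25 -0.94] [ 0.62 -0.71  0.33]
[ 0.47 -0.09 -0.88] [ 0.27 -0.93  0.24]
[-0.0123, 0.0019, 0.0188] [-0.0, 4.89, 6.96]
[-0.0135, 0.0035, 0.0177] [-0.0, 4.89, 6.96]
[-0.0144, 0.0052, 0.0165] [-0.0, 4.89, 6.96]
[-0.0151, 0.0069, 0.0152] [-0.0, 4.89, 6.96]
[-0.0153, 0.0088, 0.0139] [-0.0, 4.89, 6.96]
[-0.0153, 0.0107, 0.0126] [-0.0, 4.89, 6.96]
[-0.0149, 0.0125, 0.0113] [-0.0, 4.89, 6.96]
[-0.0142, 0.0143, 0.0101] [-0.0, 4.89, 6.96]
[-0.0132, 0.0159, 0.0089] [-0.0, 4.89, 6.96]
[-0.0118, 0.0174, 0.0078] [-0.0, 4.89, 6.96]
[-0.0103, 0.0188, 0.0069] [-0.0, 4.89, 6.96]
[-0.0085, 0.0199, 0.0061] [-0.0, 4.89, 6.96]
[-0.0065, 0.0208, 0.0055] [-0.0, 4.89, 6.96]
[-0.0043, 0.0215, 0.005] [-0.0, 4.89, 6.96]
```

```bash
python3 -m jog '[[[-0.012,0.002,0.019,0,4.9,7],[-0.0135,0.0035,0.0175,0,4.9,7],[-0.0145,0.005,0.0165,0,4.9,7],[-0.015,0.007,0.015,0,4.9,7],[-0.015,0.009,0.014,0,4.9,7],[-0.015,0.011,0.0125,0,4.9,7],[-0.015,0.0125,0.011,0,4.9,7],[-0.014,0.0145,0.01,0,4.9,7],[-0.013,0.016,0.009,0,4.9,7]]]'
python3 - <<'E'
from h import *
print(bot.get_obs()['joint_pos'])
plan(pk+py*.008+[0,0,.17],Rf(),6)
E
```

```text
clock: 5.72
eef_pos: [0.4966, -0.0359, 0.1819]
tool_rot: [0.952, 0.23, 0.169, 0.112]
ft_force: [0.2, 0.1, -2.9]
grip_width: 0.0388
[ 0.01309348 -0.00492776 -0.50139119  0.69037011 -0.1401206   2.65315851]
[-0.0077, 0.0155, 0.0048] [-0.02, 3.95, 5.46]
[-0.0065, 0.0162, 0.0043] [-0.02, 3.95, 5.46]
[-0.0052, 0.0167, 0.0039] [-0.02, 3.95, 5.46]
[-0.0038, 0.0172, 0.0036] [-0.02, 3.95, 5.46]
[-0.0024, 0.0175, 0.0034] [-0.02, 3.95, 5.46]
[-0.001, 0.0176, 0.0033] [-0.02, 3.95, 5.46]
```

```bash
python3 -m jog '[[[-0.008,0.0155,0.005,0,4,5.5],[-0.0065,0.016,0.0045,0,4,5.5],[-0.005,0.017,0.004,0,4,5.5],[-0.004,0.017,0.0035,0,4,5.5],[-0.0025,0.0175,0.0035,0,4,5.5],[-0.001,0.0175,0.003,0,4,5.5],[0,0,0,0,0,0]]]'
python3 - <<'E'
from h import *
print(bot.get_obs()['joint_pos'])
go(pk+py*.008+[0,0,.13],Rf())
c=cam('wrist','w3.png')
E
```

```text
clock: 6.6
eef_pos: [0.4898, -0.1456, 0.1566]
tool_rot: [0.924, -0.042, 0.38, 0.007]
ft_force: [0.4, 0.0, -2.6]
grip_width: 0.0385
[-0.44493133 -0.05920019 -0.89795784 -0.00941243  0.26468494  2.89190093]
dp_tool [-0.0074 -0.0039  0.0301] rot [ 0.1  0.4 -1.7]
```

View pics/w3.png

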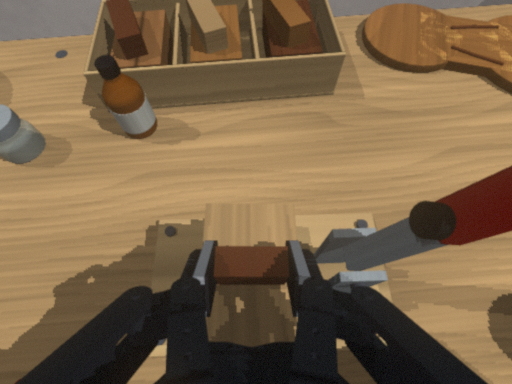

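The block is held square, with the bar at columns 215–288, but it hides the pocket. I'll back off and look at the pocket beyond it.

```bash
python3 -m jog '[[[-0.016,-0.001,-0.018,0,0,-0.8],[-0.016,-0.001,-0.018,0,0,-0.8],[-0.016,-0.001,-0.018,0,0,0],[-0.016,-0.001,-0.018,0,0,0],[-0.016,0,-0.018,0,0,0],[0,0,0,0,0,0]]]'
python3 - <<'E'
from h import *
p,r=T();print(bot.get_obs()['joint_pos'],r.as_matrix().round(3).tolist())
c=cam('wrist');np.savez('w4.npz',**c)
print(proj(c,pk+[0,0,.048]), [proj(c,pk+px*a+py*b+[0,0,.048]).round(0).tolist() for a in(-.0325,.0325) for b in(-.0475,.0475)])
u,v=proj(c,pk+[0,0,.048]); u=int(min(max(u,100),412)); v=int(min(max(v,75),309)); print(u,v)
cv2.imwrite('pics/w4.png',cv2.resize(c['pixels'][v-75:v+75,u-100:u+100],None,fx=4,fy=4,interpolation=cv2.INTER_CUBIC)[:,:,::-1])
E
```

```text
clock: 7.4
eef_pos: [0.369, -0.1293, 0.1666]
tool_rot: [0.926, -0.021, 0.377, 0.012]
ft_force: [0.6, -0.3, -2.0]
grip_width: 0.0386
[-0.64217859 -0.36978481 -1.04434033  0.21375533  0.39737772  2.68821009] [[0.715, -0.049, 0.698], [-0.03, -0.999, -0.038], [0.699, 0.006, -0.716]]
[255.51355018 166.47581537] [[226.0, 203.0], [230.0, 133.0], [285.0, 204.0], [282.0, 134.0]]
255 166
```

View pics/w4.png

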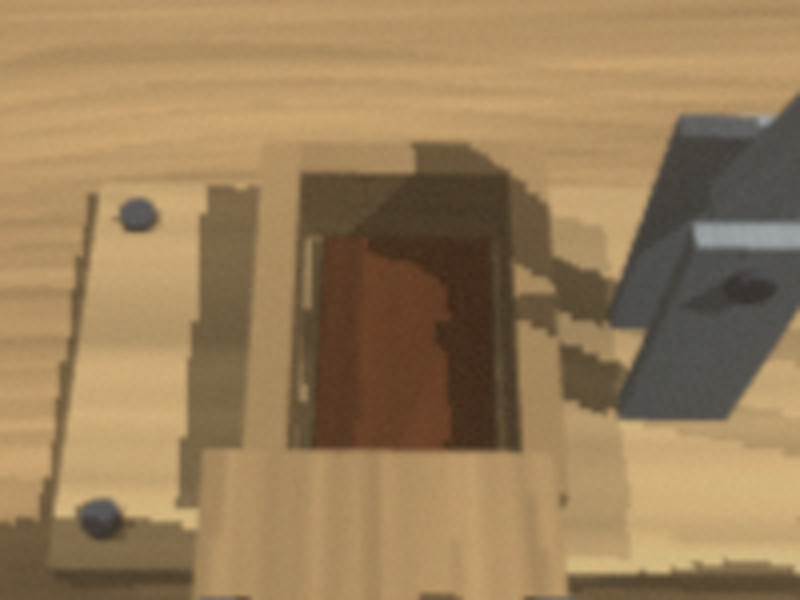

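Crop shows the pocket rim corners at (302,173) and (511,173), with the sides running down to (289,447) and (521,447). The block's far top edge runs from (204,452) to (562,452).

```bash
python3 - <<'E'
from h import *
c=dict(np.load('w4.npz')); f=lambda x,y,z:plane(c,155+x/4-.4,91+y/4-.4,z)
I=[f(*q,.048)[:2] for q in[(302,173),(511,173),(521,447),(289,447)]]
O=[f(*q,.048)[:2] for q in[(264,142),(550,142),(243,447),(564,470)]]
print('in',np.round(I,4).tolist(),'width',np.linalg.norm(I[0]-I[1]),np.linalg.norm(I[2]-I[3]))
ax=I[0]-I[3]; bx=I[1]-I[2]; print('angs',[np.degrees(np.arctan2(a[1],a[0])).round(2) for a in(ax,bx,I[0]-I[1])])
print('out',np.round(O,4).tolist())
n=(ax/np.linalg.norm(ax)+bx/np.linalg.norm(bx));n/=np.linalg.norm(n)
print('pocket c',(I[0]+I[1])/2-n*.0475)
p,r=T();
for z in(.150,.155,.160):
    a,b=f(204,452,z),f(562,452,z); m=(a+b)/2; print(z,a.round(4),b.round(4),np.linalg.norm(a-b).round(4),'rel TCP tool',r.inv().apply(m-p).round(4), 'ang',np.degrees(np.arctan2((a-b)[1],(a-b)[0])))
E
```

```text
in [[0.5464, -0.1131], [0.5436, -0.1779], [0.4507, -0.1717], [0.4536, -0.108]] width 0.06491746636543216 0.0637787267779115
angs [np.float64(-3.13), np.float64(-3.83), np.float64(87.51)]
out [[0.559, -0.1013], [0.5551, -0.1914], [0.4542, -0.0954], [0.4434, -0.1827]]
pocket c [ 0.49761561 -0.14262586]
0.15 [ 0.4079 -0.1001  0.15  ] [ 0.405  -0.1624  0.15  ] 0.0623 rel TCP tool [ 0.0138 -0.0004  0.0379] ang 87.3838007992682
0.155 [ 0.4057 -0.1009  0.155 ] [ 0.4029 -0.1614  0.155 ] 0.0605 rel TCP tool [ 0.0157 -0.0004  0.0328] ang 87.3838007992682
0.16 [ 0.4034 -0.1016  0.16  ] [ 0.4008 -0.1604  0.16  ] 0.0588 rel TCP tool [ 0.0177 -0.0003  0.0277] ang 87.38380079926814
```

```bash
sed -i 's/ep=np.radians(-3.5); pk=np.array(\[.498,-.142,0\])/ep=np.radians(-3.2); pk=np.array([.4976,-.1426,0])/' h.py; python3 - <<'E'
from h import *
plan(pk+py*.009+[0,0,.105],Rf(),8)
E
```

```text
[0.0068, 0.0008, 0.0176] [-0.0, 0.07, 0.08]
[0.0067, 0.0008, 0.0176] [-0.0, 0.07, 0.08]
[0.0067, 0.0008, 0.0176] [-0.0, 0.07, 0.08]
[0.0067, 0.0008, 0.0176] [-0.0, 0.07, 0.08]
[0.0067, 0.0008, 0.0176] [-0.0, 0.07, 0.08]
[0.0067, 0.0007, 0.0176] [-0.0, 0.07, 0.08]
[0.0066, 0.0007, 0.0176] [-0.0, 0.07, 0.08]
[0.0066, 0.0007, 0.0176] [-0.0, 0.07, 0.08]
```

```bash
python3 -m jog '[[[0.007,0.001,0.0175,0,0,0],[0.007,0.001,0.0175,0,0,0],[0.007,0.001,0.0175,0,0,0],[0.007,0.001,0.0175,0,0,0],[0.007,0.001,0.0175,0,0.2,0.2],[0.007,0.0005,0.0175,0,0.2,0.2],[0.006,0,0.0175,0,0,0.2],[0,0,0,0,0,0]]]'
python3 - <<'E'
from h import *
go(pk+py*.009+[0,0,.105],Rf())
E
```

```text
clock: 8.45
eef_pos: [0.5062, -0.1397, 0.1167]
tool_rot: [0.923, -0.018, 0.385, 0.012]
ft_force: [0.2, 1.4, -2.9]
grip_width: 0.0386
dp_tool [-0.0079  0.0033  0.0086] rot [-0.3 -0.3  0.9]
```

```bash
python3 -m jog '[[[-0.004,0.0018,0.004,-0.2,-0.2,0.5],[-0.003,0.0015,0.003,-0.1,-0.1,0.4],[0,0,0,0,0,0]]]'
python3 - <<'E'
from h import *
go(pk+py*.009+[0,0,.105],Rf())
c=cam('scene'); s=cam('wrist')
u,v=proj(c,pk+[0,0,.06]).astype(int); A=cv2.resize(c['pixels'][v-37:v+38,u-50:u+50],(600,450),interpolation=cv2.INTER_CUBIC)
cv2.imwrite('pics/s5.png',A[:,:,::-1])
E
```

```text
clock: 8.82
eef_pos: [0.5057, -0.1425, 0.106]
tool_rot: [0.924, -0.026, 0.382, 0.011]
ft_force: [-0.5, 0.6, -1.7]
grip_width: 0.0383
dp_tool [-0.0001  0.0006  0.0014] rot [ 0.   0.1 -0. ]
```

View pics/s5.png

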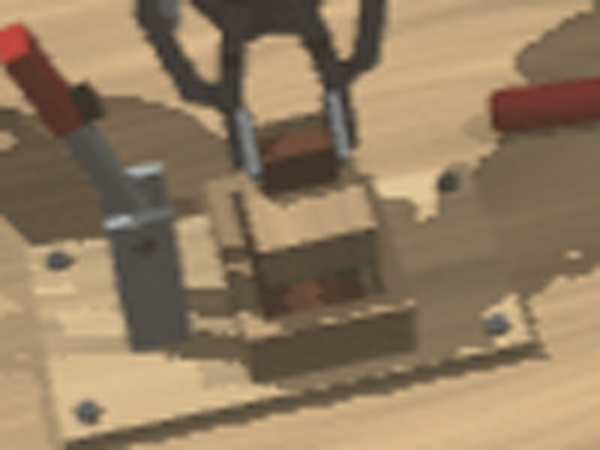

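The scene crop shows the block level above the pocket and lined up with it. Lowering it now and watching the force.

```bash
python3 -m jog '[[[-0.004,0.0006,0.004,0,0,0],[-0.004,0,0.004,0,0,0],[-0.0035,0,0.0035,0,0,0],[0,0,0,0,0,0]]]'
python3 - <<'E'
from h import *
go(pk+py*.009+[0,0,.085],Rf())
E
python3 -m jog '[[[-0.003,0,0.003,0,0,0],[0,0,0,0,0,0]]]'
python3 -m jog '[[[-0.003,0,0.003,0,0,0],[0,0,0,0,0,0]]]'
python3 - <<'E'
from h import *
go(pk+py*.009+[0,0,.08],Rf())
E
```

```text
clock: 9.43
eef_pos: [0.5057, -0.1436, 0.0896]
tool_rot: [0.924, -0.026, 0.382, 0.011]
ft_force: [-0.3, -0.1, -2.5]
grip_width: 0.0386
dp_tool [-0.0026 -0.0006  0.0039] rot [ 0.1  0.  -0. ]
clock: 9.68
eef_pos: [0.5057, -0.1436, 0.0849]
tool_rot: [0.924, -0.026, 0.382, 0.011]
ft_force: [0.1, -0.5, -1.3]
grip_width: 0.0385
clock: 9.93
eef_pos: [0.5059, -0.1436, 0.0806]
tool_rot: [0.924, -0.026, 0.382, 0.011]
ft_force: [1.2, -0.5, -2.7]
grip_width: 0.0384
dp_tool [ 0.0001 -0.0006  0.0009] rot [ 0.1  0.  -0. ]
```

```bash
python3 -m jog '[[[-0.003,-0.0005,0.003,0,0,0],[-0.003,0,0.003,0,0,0],[0,0,0,0,0,0]]]'
python3 -m jog '[[[-0.003,0,0.003,0,0,0],[-0.002,0,0.002,0,0,0],[0,0,0,0,0,0]]]'
python3 - <<'E'
from h import *
go(pk+py*.009+[0,0,.06],Rf())
E
```

```text
clock: 10.3
eef_pos: [0.506, -0.1432, 0.0716]
tool_rot: [0.924, -0.026, 0.382, 0.011]
ft_force: [0.3, 0.5, -2.6]
grip_width: 0.0383
clock: 10.68
eef_pos: [0.5061, -0.1432, 0.064]
tool_rot: [0.924, -0.026, 0.382, 0.011]
ft_force: [-0.3, -0.1, -2.3]
grip_width: 0.0387
dp_tool [-0.0025 -0.0001  0.0032] rot [ 0.1  0.  -0. ]
```

```bash
python3 -m jog '[[[-0.0015,0,0.0015,0,0,0],[0,0,0,0,0,0]]]'
python3 -m jog '[[[-0.001,0,0.001,0,0,0],[0,0,0,0,0,0]]]'
python3 -m jog '[[[-0.001,0,0.001,0,0,0],[0,0,0,0,0,0]]]'
python3 -m jog '[[[-0.001,0,0.001,0,0,0],[0,0,0,0,0,0]]]'
```

```text
clock: 10.92
eef_pos: [0.5063, -0.1433, 0.062]
tool_rot: [0.923, -0.026, 0.383, 0.011]
ft_force: [0.5, -0.4, -2.4]
grip_width: 0.0385
clock: 11.18
eef_pos: [0.5073, -0.1435, 0.0619]
tool_rot: [0.923, -0.026, 0.384, 0.011]
ft_force: [-0.6, 0.1, -1.9]
grip_width: 0.0386
clock: 11.42
eef_pos: [0.5084, -0.1437, 0.0619]
tool_rot: [0.922, -0.025, 0.386, 0.012]
ft_force: [-0.3, -0.5, -1.6]
grip_width: 0.0387
clock: 11.68
eef_pos: [0.5095, -0.1439, 0.0618]
tool_rot: [0.921, -0.025, 0.388, 0.012]
ft_force: [-0.9, 0.3, -1.2]
grip_width: 0.0387
```

z has stopped at 62 mm with no force, which looks like a joint limit rather than contact. Checking the joints.

```bash
python3 - <<'E'
from h import *
print(np.round(bot.get_obs()['joint_pos'],3)); go(pk+py*.009+[0,0,.062],Rf())
E
```

```text
[-0.421  0.256 -1.008 -0.455  0.257  2.877]
dp_tool [-0.0019 -0.0006 -0.0022] rot [ 0.1 -0.6  0.2]
```

```bash
python3 -m jog '[[[-0.0019,-0.0004,-0.0018,0,-0.6,0.2],[0,0,0,0,0,0]]]'
python3 -m jog '[[[0,0,0,0,0,0],[0,0,0,0,0,0],[0,0,0,0,0,0]]]' 0.05
python3 - <<'E'
from h import *
go(pk+py*.009+[0,0,.062],Rf())
c=cam('wrist','w6.png')
E
```

```text
clock: 11.92
eef_pos: [0.5071, -0.1435, 0.0618]
tool_rot: [0.923, -0.027, 0.383, 0.011]
ft_force: [-2.0, 0.4, 2.2]
grip_width: 0.0388
clock: 12.3
eef_pos: [0.507, -0.1436, 0.0616]
tool_rot: [0.924, -0.027, 0.382, 0.011]
ft_force: [-0.7, -0.4, 1.3]
grip_width: 0.0501
dp_tool [-0.0001 -0.0005 -0.0006] rot [ 0.1  0.  -0.1]
```

View pics/w6.png

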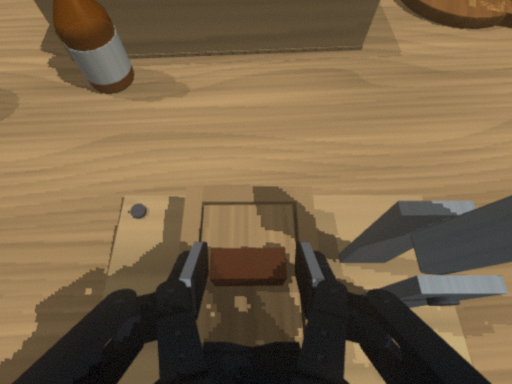

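The wrist view shows the block seated in the pocket, with the bar at columns 210–286 between the open fingers and an even gap all round. Next I retreat, close the fingers, turn the tool down and go behind the clamp arm.

```bash
python3 -m jog '[[[0,0.0003,-0.01,0,0,0],[0,0,-0.02,0,0,0],[0,0,-0.03,0,0,0],[0,0,-0.03,0,0,0],[0.03,0,-0.03,0,0,0],[0.03,0,-0.03,0,0,0],[0,0,0,0,0,0]]]' 0.055
python3 - <<'E'
from h import *
Rd=dirs([0,0,-1],px)
P=lambda x,z:pk+px*x+[0,0,z]
print(np.round(bot.get_obs()['joint_pos'],2))
plan(P(.205,.31),Rd,10)
E
```

```text
clock: 13.22
eef_pos: [0.4376, -0.1388, 0.2147]
tool_rot: [0.924, -0.027, 0.381, 0.011]
ft_force: [0.2, -0.3, 0.0]
grip_width: 0.0551
[-0.51 -0.29 -0.87  0.26  0.31  2.81]
[0.011, 0.0205, -0.0025] [0.01, -4.49, -0.02]
[0.0108, 0.0205, -0.0033] [0.01, -4.49, -0.02]
[0.0105, 0.0205, -0.0042] [0.01, -4.49, -0.02]
[0.0101, 0.0205, -0.005] [0.01, -4.49, -0.02]
[0.0097, 0.0205, -0.0057] [0.01, -4.49, -0.02]
[0.0092, 0.0205, -0.0065] [0.01, -4.49, -0.02]
[0.0087, 0.0205, -0.0072] [0.01, -4.49, -0.02]
[0.0081, 0.0205, -0.0079] [0.01, -4.49, -0.02]
[0.0074, 0.0205, -0.0085] [0.01, -4.49, -0.02]
[0.0067, 0.0205, -0.009] [0.01, -4.49, -0.02]
```

```bash
python3 -m jog '[[[0.02,0,-0.02,0,0,0],[0.02,0,-0.02,0,0,0],[0.02,0,-0.02,0,0,0],[0.011,0.02,0,0,-5,0],[0.011,0.02,0,0,-5,0],[0.01,0.02,0,0,-5,0],[0.01,0.02,0,0,-5,0],[0.01,0.02,-0.001,0,-5,0],[0.009,0.02,-0.002,0,-5,0],[0.008,0.02,-0.003,0,-5,0],[0.008,0.02,-0.004,0,-5,0],[0,0.02,0,0,-5,0]]]' 0
python3 - <<'E'
from h import *
Rd=dirs([0,0,-1],px)
P=lambda x,z:pk+px*x+[0,0,z]
print(np.round(bot.get_obs()['joint_pos'],2))
go(P(.205,.27),Rd); 
E
```

```text
clock: 14.72
eef_pos: [0.4815, -0.3225, 0.3277]
tool_rot: [0.999, -0.029, -0.025, -0.007]
ft_force: [0.3, 0.3, 0.5]
grip_width: -0.0
[-0.58  0.44  0.54  1.72 -0.01  2.62]
dp_tool [0.009  0.0251 0.057 ] rot [-0.7  2.9 -0.1]
```

```bash
python3 -m jog '[[[0.005,0.014,0,-0.4,1.5,0],[0.004,0.012,0,-0.3,1.4,0],[0,0,0.03,0,0,0],[0,0,0.03,0,0,0],[0,0,0.03,0,0,0],[0,0,0.03,0,0,0],[0,0,0.015,0,0,0],[0,0,0,0,0,0]]]' 0
python3 - <<'E'
from h import *
Rd=dirs([0,0,-1],px)
P=lambda x,z:pk+px*x+[0,0,z]
go(P(.205,.19),Rd); p,_=T(); print((p-pk)@px,(p-pk)@py)
c=cam('top','t7.png'); 
u,v=proj(c,P(.15,.2)).astype(int); u=min(max(u,100),412)
cv2.imwrite('pics/t7.png',cv2.resize(c['pixels'][v-75:v+75,u-100:u+100],None,fx=3,fy=3,interpolation=cv2.INTER_CUBIC)[:,:,::-1])
E
```

```text
clock: 15.72
eef_pos: [0.4853, -0.3508, 0.1882]
tool_rot: [0.999, -0.031, 0.008, 0.001]
ft_force: [-0.2, 0.3, 0.4]
grip_width: 0.0003
dp_tool [ 0.0006 -0.0036 -0.0018] rot [ 0.1 -0.9 -0.4]
0.2085810337354071 -0.000617033595260266
```

View pics/t7.png

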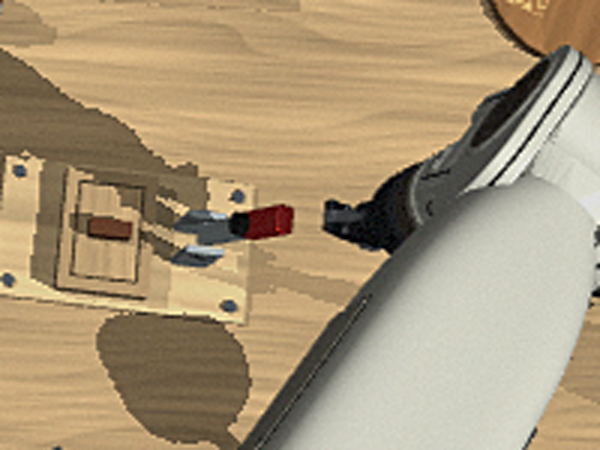

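The top crop shows the block seated in the pocket. The closed fingers, at about (340,217), are right behind the arm's red end at (293,217). Pushing the arm over now.

```bash
python3 -m jog '[[[0,-0.012,0,0,0,0],[0,-0.012,0,0,0,0],[0,-0.012,0,0,0,0],[0,-0.012,0,0,0,0]]]' 0
python3 -m jog '[[[0,-0.012,0,0,0,0],[0,-0.012,0,0,0,0],[0,-0.012,0,0,0,0],[0,-0.012,0,0,0,0]]]' 0
python3 -m jog '[[[0,-0.012,0,0,0,0],[0,-0.012,0,0,0,0],[0,0,0,0,0,0]]]' 0
python3 - <<'E'
from h import *
p,_=T(); print((p-pk)@px,(p-pk)@py,p[2]); go(p,dirs([0,0,-1],px))
E
```

```text
clock: 16.27
eef_pos: [0.49, -0.3011, 0.193]
tool_rot: [0.999, -0.032, 0.012, 0.003]
ft_force: [-0.2, 0.6, 1.0]
grip_width: -0.0002
clock: 16.77
eef_pos: [0.4941, -0.2516, 0.1951]
tool_rot: [0.999, -0.032, 0.013, 0.006]
ft_force: [-3.5, -1.5, 9.2]
grip_width: 0.0001
clock: 17.15
eef_pos: [0.4953, -0.2249, 0.1949]
tool_rot: [0.999, -0.031, 0.013, 0.006]
ft_force: [0.1, -0.6, -1.5]
grip_width: -0.0001
0.08227198222298068 0.0023427124822783902 0.19486641154166054
dp_tool [0. 0. 0.] rot [ 0.6 -1.5 -0.4]
```

```bash
cat >> h.py <<'E'
def clampred():
    for n in('scene','top'):
        c=cam(n);h=cv2.cvtColor(c['pixels'],cv2.COLOR_RGB2HSV)
        m=cv2.inRange(h,np.array((0,190,60)),np.array((5,255,255)))|cv2.inRange(h,np.array((174,190,60)),np.array((180,255,255)))
        k,l,st,ce=cv2.connectedComponentsWithStats(m)
        print(n,[(ce[i].round(1).tolist(),int(st[i,4])) for i in range(1,k) if st[i,4]>12])
        print('  pred',[(th,proj(c,pk+px*(.085-.11*np.cos(th))+[0,0,.093+.11*np.sin(th)]).round(0).tolist()) for th in(2.1,1.7,1.4,1.1,.8,.4,0)])
E
python3 -c "from h import *;clampred()"
```

```text
scene []
  pred [(2.1, [149.0, 172.0]), (1.7, [163.0, 166.0]), (1.4, [174.0, 164.0]), (1.1, [185.0, 165.0]), (0.8, [195.0, 168.0]), (0.4, [204.0, 175.0]), (0, [207.0, 184.0])]
top [([349.4, 219.8], 22), ([255.7, 249.7], 231)]
  pred [(2.1, [379.0, 221.0]), (1.7, [364.0, 218.0]), (1.4, [351.0, 217.0]), (1.1, [339.0, 216.0]), (0.8, [327.0, 216.0]), (0.4, [317.0, 217.0]), (0, [312.0, 219.0])]
```

```bash
python3 -m jog '[[[-0.001,-0.01,0.001,0,-0.7,0],[-0.001,-0.01,0.001,0,-0.7,0],[0,-0.01,0.002,0,0,0],[0,-0.008,0.003,0,0,0],[0,0,0,0,0,0]]]' 0
python3 - <<'E'
from h import *
p,_=T(); print((p-pk)@px,(p-pk)@py,p[2]); go(p,dirs([0,0,-1],px));clampred()
E
```

```text
clock: 17.88
eef_pos: [0.4957, -0.1856, 0.1859]
tool_rot: [0.999, -0.032, -0.001, 0.005]
ft_force: [-0.2, -0.0, 0.2]
grip_width: 0.0
0.043017597562734114 0.0005304138961235611 0.18587108457052728
dp_tool [0. 0. 0.] rot [ 0.6  0.1 -0.5]
scene []
  pred [(2.1, [149.0, 172.0]), (1.7, [163.0, 166.0]), (1.4, [174.0, 164.0]), (1.1, [185.0, 165.0]), (0.8, [195.0, 168.0]), (0.4, [204.0, 175.0]), (0, [207.0, 184.0])]
top [([331.2, 217.2], 15), ([255.6, 249.7], 231)]
  pred [(2.1, [379.0, 221.0]), (1.7, [364.0, 218.0]), (1.4, [351.0, 217.0]), (1.1, [339.0, 216.0]), (0.8, [327.0, 216.0]), (0.4, [317.0, 217.0]), (0, [312.0, 219.0])]
```

```bash
python3 -m jog '[[[0,-0.009,0.005,0,0,0],[0,-0.008,0.006,0,0,0],[0,-0.008,0.006,0,0,0],[0,-0.007,0.007,0,0,0],[0,-0.005,0.007,0,0,0],[0,-0.005,0.007,0,0,0],[0,-0.004,0.007,0,0,0],[0,-0.003,0.008,0,0,0],[0,0,0,0,0,0]]]' 0
python3 - <<'E'
from h import *
p,_=T(); print((p-pk)@px,(p-pk)@py,p[2]); go(p,dirs([0,0,-1],px));clampred()
E
```

```text
clock: 19.1
eef_pos: [0.4986, -0.1343, 0.1285]
tool_rot: [0.999, -0.032, -0.001, 0.005]
ft_force: [0.7, 0.5, -0.0]
grip_width: -0.0003
-0.008292131981096367 0.0005020031855712621 0.128481843551132
dp_tool [0. 0. 0.] rot [ 0.6  0.1 -0.5]
scene []
  pred [(2.1, [149.0, 172.0]), (1.7, [163.0, 166.0]), (1.4, [174.0, 164.0]), (1.1, [185.0, 165.0]), (0.8, [195.0, 168.0]), (0.4, [204.0, 175.0]), (0, [207.0, 184.0])]
top [([305.6, 217.6], 13), ([255.6, 249.7], 234)]
  pred [(2.1, [379.0, 221.0]), (1.7, [364.0, 218.0]), (1.4, [351.0, 217.0]), (1.1, [339.0, 216.0]), (0.8, [327.0, 216.0]), (0.4, [317.0, 217.0]), (0, [312.0, 219.0])]
```

```bash
python3 -m jog '[[[0,-0.004,0.008,0,0,0],[0,-0.003,0.007,0,0,0],[0,-0.002,0.006,0,0,0],[0,0,0.003,0,0,0],[0,0,0,0,0,0]]]' 0
python3 -m jog '[[[0,0,0.002,0,0,0],[0,0,0,0,0,0]]]'
python3 -m jog '[[[0,0,0.002,0,0,0],[0,0,0,0,0,0]]]'
```

```text
clock: 19.82
eef_pos: [0.5001, -0.1258, 0.1039]
tool_rot: [0.999, -0.033, 0.0, 0.006]
ft_force: [0.6, 0.8, -1.1]
grip_width: -0.0003
clock: 20.08
eef_pos: [0.5001, -0.1257, 0.1018]
tool_rot: [0.999, -0.033, 0.0, 0.005]
ft_force: [-0.1, 0.6, -0.5]
grip_width: -0.0001
clock: 20.32
eef_pos: [0.5005, -0.1258, 0.1014]
tool_rot: [0.999, -0.033, 0.001, 0.006]
ft_force: [-0.5, -0.5, -1.3]
grip_width: -0.0004
```

The zero row re-bases the target on the measured pose, so it takes the force off. I'll press with consecutive push rows instead.

```bash
python3 -m jog '[[[0,0,0.003,0,0,0]]]'; python3 -m jog '[[[0,0,0.005,0,0,0]]]'; python3 -m jog '[[[0,0,0.006,0,0,0],[0,0,0.006,0,0,0]]]'
```

```text
clock: 20.45
eef_pos: [0.5008, -0.126, 0.1008]
tool_rot: [0.999, -0.033, 0.002, 0.006]
ft_force: [-9.2, 3.3, 30.4]
grip_width: 0.0
clock: 20.58
eef_pos: [0.5008, -0.1259, 0.1007]
tool_rot: [0.999, -0.033, 0.003, 0.006]
ft_force: [-16.0, 3.8, 45.7]
grip_width: 0.0001
clock: 20.82
eef_pos: [0.5008, -0.1259, 0.1007]
tool_rot: [0.999, -0.033, 0.007, 0.006]
ft_force: [-15.2, 5.4, 40.5]
grip_width: -0.0002
```

```bash
python3 -m jog '[[[0,0,-0.01,0,0,0],[0,0,-0.03,0,0,0],[0,0,-0.04,0,0,0],[-0.02,0,-0.04,0,0,0],[-0.03,0,-0.04,0,0,0],[-0.04,0,-0.03,0,0,0],[-0.05,0,0,0,0,0],[-0.05,0,0,0,0,0],[0,0,0,0,0,0],[0,0,0,0,0,0]]]'
python3 - <<'E'
from h import *
clampred(); c=cam('scene')
u,v=proj(c,pk+[0,0,.06]).astype(int); A=cv2.resize(c['pixels'][v-40:v+35,u-50:u+50],(600,450),interpolation=cv2.INTER_CUBIC)
cv2.imwrite('pics/s8.png',A[:,:,::-1])
print('end pred crop', [((proj(c,pk+px*(.085-.14*np.cos(t))+[0,0,.093+.14*np.sin(t)])-[u-50,v-40])*6).round(0).tolist() for t in(0,.1)])
E
```

```text
clock: 22.08
eef_pos: [0.3048, -0.1113, 0.2946]
tool_rot: [0.999, -0.033, 0.009, 0.008]
ft_force: [0.5, 0.3, -0.3]
grip_width: -0.0
scene []
  pred [(2.1, [149.0, 172.0]), (1.7, [163.0, 166.0]), (1.4, [174.0, 164.0]), (1.1, [185.0, 165.0]), (0.8, [195.0, 168.0]), (0.4, [204.0, 175.0]), (0, [207.0, 184.0])]
top [([311.7, 218.0], 170), ([255.7, 249.7], 225)]
  pred [(2.1, [379.0, 221.0]), (1.7, [364.0, 218.0]), (1.4, [351.0, 217.0]), (1.1, [339.0, 216.0]), (0.8, [327.0, 216.0]), (0.4, [317.0, 217.0]), (0, [312.0, 219.0])]
end pred crop [[399.0, 177.0], [396.0, 158.0]]
```

View pics/s8.png

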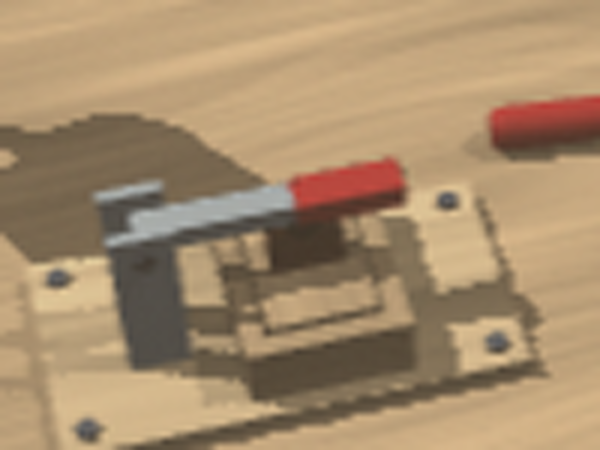

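The scene crop shows the arm level on the bar. Its end is at about (403,182), against (399,177) predicted for angle 0, and the block is seated inside the walls. Handing in.

```bash
python3 -c "
from workcell import bot
print(bot.job_done())"
```

```text
the job is handed in; nothing more can be done
None
```

I set the pressing block felt down on the blank in the pocket, then swung the clamp arm down and pressed it home. The job was handed in at about 22 s on the robot clock; no verdict is reported.

**What I did:** I gripped the block by its bar with the tool tilted 45°, carried and turned it over the pocket, and let go about 2 mm or less above the blank. I then pushed the arm over with closed fingers and pressed it with about 30–45 N for roughly 0.4 s. After that the robot moved clear.

**Last checks:**
- **Block:** it lies inside the walls; the even gap around it was seen before the clamp was closed.
- **Clamp arm:** the red grip's centre in the top view is within about 1 px of where it should be at angle 0. The fingertips bottomed out at z = 100.7 mm, where the arm's top should be at 101 mm.
- **Bystanders:** I did not measure them one by one. The scribe's centre moved less than 0.2 px in the top view between clamp checks, and nothing else looked disturbed in the views.

**Odd or over:**
- **Lowering the block:** it stopped descending at tool height 62 mm with no force reading. I first took this for a joint limit, but it was probably contact: rows that don't move take the force off before it is read. I undid the 3 mm of drift this caused before letting go.
- **Pictures:** I viewed 11, one over the budget of 10.

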